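Hold the contact probe flush on the sloped reference stage

ROBOT

A 6-joint arm with a two-finger parallel gripper is mounted at the origin on a cart in front of the work surface, level with it; the furniture and walls round the work are solid. World frame = base frame: x ahead of the robot, y to its left, z up, the work surface at z = 0. Lengths are in mm, angles in rad, forces in N, time in s.
With the tool pointing down it reaches from about 275 to 1000 mm from the base axis. Payload 8.4 kg.
Tool frame: the origin (TCP) lies at the very end of the fingers, on their centre line; the grasp point (between the pads) lies r.hold_point_z behind it (r.hold_point_z is the distance from the TCP to the grasp point, in mm); x points along the fingers, z is the direction in which the jaws open and shut, and the axes are right-handed (so a half turn about x gives the same grasp; the last joint's range is limited). The gripper opens to 85 mm and grips with 20 to 120 N. Pads are 22 mm wide; open, the fingers measure 114 mm over their backs; the gripper's body (76 mm by 85 mm) begins 54 mm behind the grasp point. The pads swing forward as they close: fully open they stand 13 mm farther back than shut.
Start: joints at [1.205, 0.353, 1.633, -0, 1.155, -0.002], TCP at [222.391, 584.098, 231.281] pointing down, gripper open.
Joint ranges: [-2.63, 2.63], [-0.92, 2.1], [0.06, 2.66], [-1.3, 4.44], [0, 2.69], [-3.02, 3.02]. Speed limits (rad/s): [2.22, 2.22, 2.79, 3.14, 3.14, 3.14].

INTERFACE

Orientations are given as [roll, pitch, yaw] about the fixed x, y, z axes, in that order (R = Rz(yaw) Ry(pitch) Rx(roll)).
In Python, from rig import r gives the robot as it stands.
- The arm moves only by the tool jog_arm, never from a script. Its argument "series" is a list of rows, each a list of 7 numbers: the turn, a rotation vector about the tool's x, y, z in degrees, then the shift along the tool's x, y, z in cm, then the opening, from 0 (shut) to 1 (fully open). In form: [[wx, wy, wz, tx, ty, tz, fingers], ...]. A call has 1 to 20 rows; each row shifts and turns the commanded pose from where the row before left it, along the tool's axes as they then stand; what a row does not reach is not made up. A row lasts 1/10 s, in which the tool goes at most 50 mm and 8.59 degrees, less where a joint would pass 70% of its speed; a pose out of reach is approached as far as the arm can. A call with a gripper value outside its range is refused whole. The fingers move at their own pace and stop on an object; "force" is the grip in N (left out, the last holds). Time passes only in rows, so rows that do not move let the fingers close. It gives the time, the measured TCP pose, the force and the opening at its end, in the units of the state.
- r.sense(): the state, without advancing time (a new reading comes with each control period).
- r.grab_frame(name): name is "scene" or "side" or "wrist"; returns (picture, depth): 384x512x3 uint8, red, green, blue; 384x512 float32, mm along the optical axis (not along the pixel's ray), 0 where there is no reading.
- r.get_calibration(name): a dict with "mtx" (3x3 intrinsics, pixels), "position" and "rotation" of the camera in the world; the wrist camera has in their place "mount" (4x4, takes a point from camera to tool coordinates, whose origin is the TCP and whose axes are the tool frame's). Camera axes: x right, y down, z forward; pixel columns grow to the right and rows downward; lengths in mm; the calibration is good to about 2 mm. A picture is of the moment at which its call begins: read the wrist's pose just before it. get_calibration takes no time and is no camera call.
- r.sign_off(): hands the job in, once; it reports no verdict.
The state is a dict: "clock": time; "qpos": joint angles; "qvel": joint speeds; "joint_efforts": joint torques, N m; "eef_pos": TCP position; "tcp_rot": TCP orientation; "contact_force": force on the tool from outside, world axes, zero at the start; "wrist_torque": the same for the moment, N m; "opening": opening from 0.0 (shut) to 1.0 (fully open).
Only numpy, scipy, OpenCV 4.12 (cv2) and the standard library are available. Lean on these libraries where they do the work, as an engineer would, in place of code of your own. Each camera call takes 0.05 s, during which the arm holds its last target.

TASK

Pull the hand-held orange contact probe straight up out of its charging dock, against the sprung catch, then tilt it until its flat metal sole lies flush on the middle of the sprung bare metal pad of the sloped reference stage, and keep it held there with a light, steady push that sinks the pad about half of its 8 mm travel. Finish while still gripping and pressing the probe; do not shift the slope of the stage, never press hard against the pad's stop, and leave the screwdriver, the cutters and the stack of boards where they lie.

Things in the scene. Friction and masses are not known exactly. Their poses are not given: they have to be found in the camera images.
- probe_center (a point): Centre of the upright, loose contact probe (95 mm tall, 150 g). z runs from the flat metal sole (44 mm along x, 28 along y; 47.5 mm below this point) up to the black cap. The orange housing (48 mm in x, 30 in y), from 19.5 mm below this point to 40.5 above, is gripped across its ribbed +y and -y faces. Its metal plug end, with a black groove for the catch, starts in the dock.
- probe_sole (a point): Centre of the probe's flat sole (the lowest point of the probe's axis); axes as the probe's.
- dock: Grey charging dock, fixed to the bench, 80 (x) by 64 (y) by 32 mm tall, brass catch barrel on its +x side; origin: centre of underside. The lowest 22 mm of the probe stand in its socket, 1 mm play all round. A sprung ball sits in the probe's groove: pulling straight up takes up to about 10 N over the first 5 mm; the ball nudges the sole end up and aside as it slips off 15 mm up.
- pad (a point): Centre of the upper face of the sprung bare metal pad, 90 (x) by 80 mm (y), 9 mm proud of a blue tilting plate over a dark steel base 130 x 130 mm fixed to the bench. z: the pad's outward normal; y level; x up the slope. The low edge is on the robot's side; the slope, 14 to 29 degrees, differs each time and is clamped firm. The centre is 65 to 85 mm above the bench.
- platen (a joint): How far the sprung pad is pushed in along its own normal, in m: 0 free, 0.008 at its stop. It gives way about 1 mm for each 1.5 N after the first 1 to 1.5 N; it does not tilt.
- plate (a point): Middle of the upper edge of the blue tilting plate (110 mm along the slope, 100 mm across) that carries the pad; axes as the pad's. Shows whether the slope has been shifted.
- screwdriver: Screwdriver with a red handle, 30 x 191 x 30 mm, lying on the bench in front of the work, its length along its y; origin at the centre of its underside. Leave it.
- cutters: Side cutters with blue handles, 51 x 131 x 11 mm, lying on the bench, the length along its y; origin at the centre of its underside. Leave them.
- panels: Stack of green circuit board panels, 103 x 120 x 43 mm, on the bench to the left; origin at the centre of its underside. Leave it.
Mind the look-alikes: they are no part of the job. Of the things that look like the part that bears probe_center, the smallest one is meant. Several things have the shape of the dock; the one meant has the colours described above.

How it is judged (in metres and radians):
On the way:
1. the probe is pulled up clear of the dock, held by the gripper and roughly upright (z of probe_sole in the frame of dock above 0.04 m and contact force between the fingers and probe above 2 N and angle between probe_sole's own z axis and vertical below 0.8 rad and contact force between probe and dock below 0.1 N), for 0.1 s.
At the end, for the whole second after the job is handed in: The probe is still gripped, at rest, clear of the dock, its sole flush on the pad: square within about 3 degrees, centred within 20 mm, the pad sunk by 1.5 to 7 mm (half-way is 4) with 2.5 to 30 N; the plate's upper edge is within 4 mm of its start (angle between the z axis of probe_sole and the z axis of pad, either way round below 0.06 rad and z of probe_center in the frame of pad above 0.04 m and z of probe_sole in the frame of pad between -0.004 and 0.004 m and distance between probe_sole and pad below 0.02 m and contact force between probe and stage between 2.5 and 30 N and contact force between the fingers and probe above 3 N and contact force between probe and dock below 0.1 N and linear speed of probe below 0.02 m/s and distance of plate from where it was at the start of the episode below 0.004 m and value of joint platen between 0.0015 and 0.007 m); the arm keeps its last pose, push and grip.
It fails at once if the probe is pressed hard on the stage (over 45 N) (contact force between probe and stage above 45 N).
It fails at once if the screwdriver is moved by more than 30 mm (distance of screwdriver from where it was at the start of the episode above 0.03 m).
It fails at once if the cutters are moved by more than 30 mm (distance of cutters from where it was at the start of the episode above 0.03 m).
It fails at once if the stack of boards is moved by more than 30 mm (distance of panels from where it was at the start of the episode above 0.03 m).
It also fails if it takes over 48 s, if anything falls off the work surface, if the arm or the gripper's body presses on something with over 40 N, if the wrist force passes 120 N, or if a joint passes its speed limit or range.

## Working session

There is one attempt and no reset: what is moved stays moved. The work goes in short steps, Python scripts to look and compute and a tool call to move; the robot and the scene stay as the last step left them, time stands still between calls to the robot, and variables do not carry over. Pictures are saved under pics/ and viewed, and the job is handed in when it is done.

Besides the shell and the picture viewer there is one more tool, called after "Request:" as name(argument=value, ...) on one line, values as JSON. jog_arm: Moves the arm, as the interface text tells. Its arguments: {"type":"object","properties":{"series":{"type":"array"},"force":{"type":"number"}},"required":["series"]}

```bash
ls; mkdir -p pics
python3 - <<'E'
from rig import r
import numpy as np,cv2
np.set_printoptions(precision=4,suppress=True)
print(r.sense(), r.hold_point_z)
for n in ["scene","side","wrist"]:
    p,d=r.grab_frame(n)
    cv2.imwrite(f"pics/{n}0.png",cv2.cvtColor(p,cv2.COLOR_RGB2BGR)); np.savez(f"{n}0.npz",p=p,d=d)
    print(n,r.get_calibration(n))
E
```

```text
pics
{'clock': 0.0, 'qpos': array([ 1.2046,  0.3536,  1.6342, -0.    ,  1.1552, -0.0024]), 'qvel': array([ 0.    , -0.0006, -0.0015,  0.0009, -0.0007,  0.0011]), 'joint_efforts': array([  0.0019, -60.5264, -34.2074,   0.    ,   0.0095,   0.    ]), 'eef_pos': array([222.2179, 583.6385, 230.5668]), 'tcp_rot': array([-3.1322,  1.5694, -1.9252]), 'contact_force': array([-0.5686, -0.4866, -0.1925]), 'wrist_torque': array([ 0.0019, -0.0042, -0.0109]), 'opening': 1.0017765230163682} 18.700000000000003
scene {'mtx': array([[457.3468,   0.    , 255.7021],
       [  0.    , 457.3468, 189.2303],
       [  0.    ,   0.    ,   1.    ]]), 'position': array([-378.4697, -797.8917,  795.3435]), 'rotation': array([-2.0951,  0.0255, -0.8498])}
side {'mtx': array([[467.5924,   0.    , 256.1531],
       [  0.    , 467.5924, 195.2409],
       [  0.    ,   0.    ,   1.    ]]), 'position': array([ 436.0961, 1188.8418,  584.8835]), 'rotation': array([-1.9809, -0.0148, -3.05  ])}
wrist {'mtx': array([[307.1177,   0.    , 256.9576],
       [  0.    , 307.1177, 194.3301],
       [  0.    ,   0.    ,   1.    ]]), 'mount': array([[  -0.0004,   -0.2938,    0.9559, -142.4698],
       [   0.    ,   -0.9559,   -0.2938,   75.2334],
       [   1.    ,   -0.0001,    0.0004,    0.0486],
       [   0.    ,    0.    ,    0.    ,    1.    ]])}
```

View pics/scene0.png

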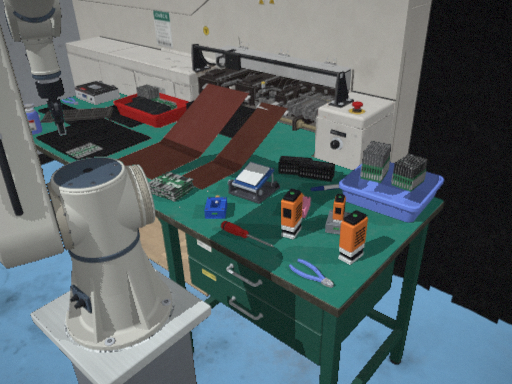

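View pics/side0.png

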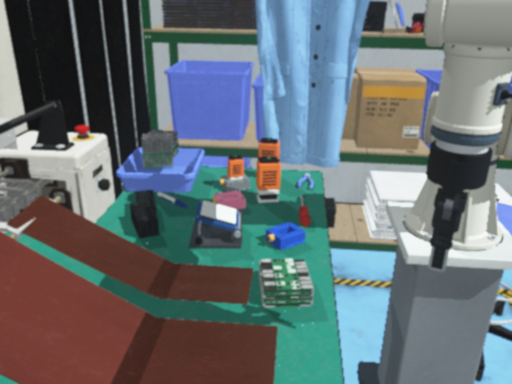

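View pics/wrist0.png

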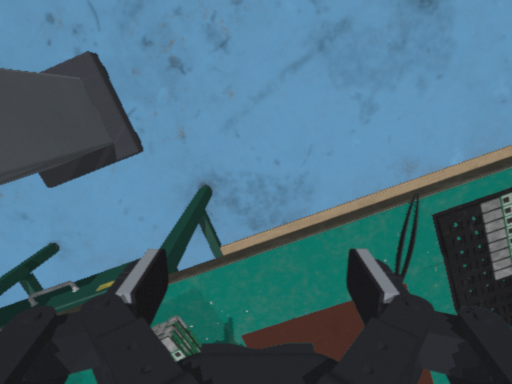

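The smallest orange probe stands in the grey dock, at scene pixel (338,208) and side pixel (235,168). The two larger orange ones are decoys, at scene pixels (291,210) and (352,238). The stage is at scene (255,183) and side (218,218), with the blue and pink docks as further look-alikes. Next I'll measure these with depth.

```bash
cat > h.py <<'E'
import numpy as np,cv2
from scipy.spatial.transform import Rotation as Ro
np.set_printoptions(precision=4,suppress=True)
from rig import r
def Rm(rpy): return Ro.from_euler('xyz',rpy).as_matrix()
def pose(n,s=None):
    c=r.get_calibration(n)
    if n=='wrist':
        m=np.array(c['mount']); R=Rm(s['tcp_rot']); return c['mtx'],R@m[:3,:3],R@m[:3,3]+s['eef_pos']
    return c['mtx'],Rm(c['rotation']),np.array(c['position'])
def cloud(n,d,s=None):
    K,R,t=pose(n,s); v,u=np.mgrid[:384,:512]
    P=np.stack([(u-K[0,2])/K[0,0]*d,(v-K[1,2])/K[1,1]*d,d],-1)
    W=P@R.T+t; W[d<=0]=np.nan; return W
def proj(n,X,s=None):
    K,R,t=pose(n,s); p=(np.asarray(X)-t)@R@K.T; return p[...,:2]/p[...,2:]
def zoom(img,x0,y0,x1,y1,f,name):
    cv2.imwrite(name,cv2.cvtColor(cv2.resize(img[y0:y1,x0:x1],None,fx=f,fy=f,interpolation=cv2.INTER_CUBIC),cv2.COLOR_RGB2BGR))
E
python3 - <<'E'
from h import *
for n,box in (("scene",(220,150,390,280)),("side",(180,130,320,260))):
    f=np.load(f"{n}0.npz");p,d=f['p'],f['d'];W=cloud(n,d)
    zoom(p,*box,4.5,f"pics/{n}z.png")
    hsv=cv2.cvtColor(p,cv2.COLOR_RGB2HSV)
    def rep(lbl,m):
        k,l,st,_=cv2.connectedComponentsWithStats(m.astype(np.uint8))
        for i in range(1,k):
            if st[i,4]>25:
                q=W[l==i]; q=q[~np.isnan(q[:,0])]
                q=q[(q[:,2]>-20)&(q[:,0]<1500)]
                if len(q)>20: print(n,lbl,st[i],np.median(q,0),np.percentile(q,3,0),np.percentile(q,97,0))
    H,S,V=hsv[...,0],hsv[...,1],hsv[...,2]
    rep('orange',(H>5)&(H<18)&(S>150)&(V>110))
    if n=='scene':
        for a,b in ((255,183),(250,180),(262,178),(245,185),(240,190),(268,182),(338,226),(330,222)): print((a,b),W[b,a],p[b,a])
E
```

```text
scene orange [281 193  22  34 371] [ 486.505  -141.3879   96.952 ] [ 478.0538 -152.5513   48.7748] [ 542.4323 -116.1755  124.5922]
scene orange [333 198  35  54 706] [ 499.0151 -324.9345   89.1513] [ 491.0458 -343.743    46.7882] [ 612.6301 -215.3753  123.8329]
(255, 183) [591.1861  82.2135  62.0727] [222 229 229]
(250, 180) [596.9926 109.52    61.3866] [220 225 226]
(262, 178) [628.6571  84.0444  64.1385] [53 66 91]
(245, 185) [582.392  119.5184  45.1876] [ 54  84 135]
(240, 190) [592.7513 154.1292   8.6016] [63 66 69]
(268, 182) [686.6627 107.3424  15.4697] [42 41 47]
(338, 226) [ 592.1372 -237.9327   30.4905] [ 98 101 107]
(330, 222) [ 597.3268 -207.1024   28.5791] [105 109 116]
side orange [259 142  20  16 233] [ 522.4109 -298.6752  107.43  ] [ 495.0433 -306.2756   83.7167] [ 555.6653 -292.0826  126.3139]
side orange [229 159  15  18 230] [ 622.9149 -198.5788   72.095 ] [ 602.1678 -209.5578   47.2995] [ 642.6024 -188.1644   98.0574]
side orange [257 162  23  27 574] [ 512.0215 -102.0614   87.6453] [ 480.5063 -112.5278   50.0503] [542.176  -92.8946 124.3654]
```

```bash
ls pics
```

```text
scene0.png
scenez.png
side0.png
sidez.png
wrist0.png
```

View pics/scenez.png

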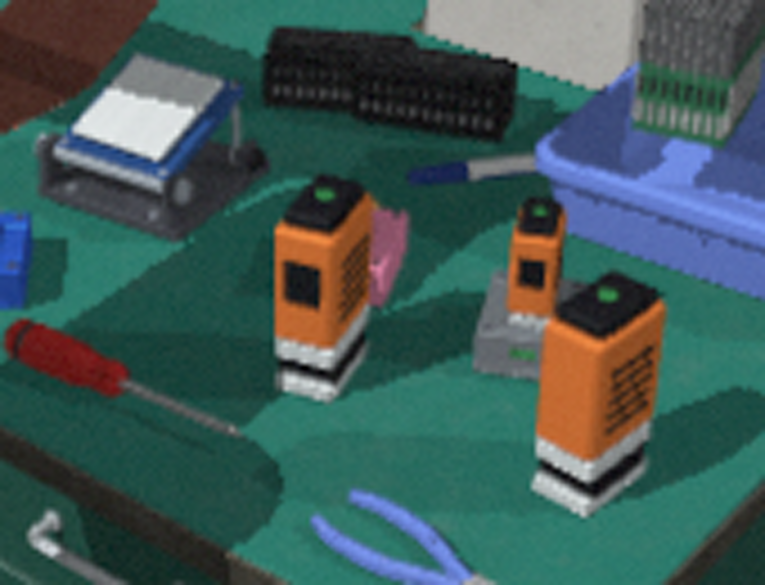

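View pics/sidez.png

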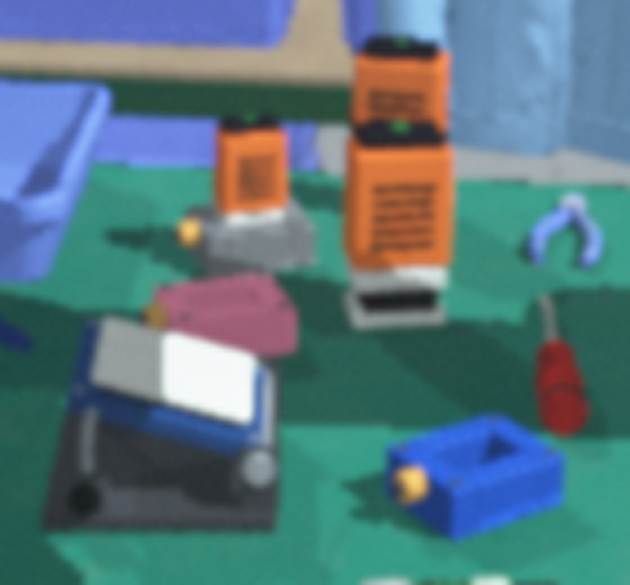

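```bash
cat >> h.py <<'E'
def plane(q,n=3,th=3):
    q=q[~np.isnan(q[:,0])]
    for _ in range(n+1):
        c=np.median(q,0) if _==0 else q.mean(0); U=np.linalg.svd(q-c)[2][2]
        e=np.abs((q-c)@U); q=q[e<max(th,1.5*np.median(e))] if _<n else q
    return c,U*np.sign(U[2] if abs(U[2])>.5 else 1),e.std(),len(q)
E
python3 - <<'E'
from h import *
for n in ("scene","side"):
    f=np.load(f"{n}0.npz");p,d=f['p'],f['d'];W=cloud(n,d)
    hsv=cv2.cvtColor(p,cv2.COLOR_RGB2HSV);H,S,V=[hsv[...,i].astype(int) for i in range(3)]
    m=(W[...,0]>520)&(W[...,0]<690)&(W[...,1]>20)&(W[...,1]<190)&(W[...,2]>40)&(W[...,2]<110)&(S<45)&(V>95)
    k,l,st,_=cv2.connectedComponentsWithStats(m.astype(np.uint8)); i=1+st[1:,4].argmax(); m=(l==i)
    c,nn,e,k=plane(W[cv2.erode(m.astype(np.uint8),np.ones((3,3)))>0]); 
    print(n,'pad',st[i],c,nn,e,k,'tilt',np.degrees(np.arccos(nn[2])),'az',np.degrees(np.arctan2(nn[1],nn[0])))
    # outline corners cast to plane
    cn=max(cv2.findContours(m.astype(np.uint8),0,1)[0],key=cv2.contourArea)
    h=cv2.approxPolyDP(cv2.convexHull(cn),4,True)[:,0]; 
    K,R,t=pose(n); rays=np.c_[(h-K[:2,2])/K[0,0],np.ones(len(h))]@R.T
    X=t+rays*(((c-t)@nn)/(rays@nn))[:,None]; print(h.tolist());print(X,X.mean(0))
    # probe
    m=(H>5)&(H<18)&(S>150)&(V>90)&(W[...,0]>570)&(W[...,0]<670)&(W[...,1]>-270)&(W[...,1]<-150)
    q=W[m];print('probe',len(q),np.percentile(q,[2,50,98],axis=0))
    # bin / tall things
    b=(H>105)&(H<125)&(S>90)&(W[...,0]>600)&(W[...,0]<1000)&(W[...,1]<-100)&(W[...,1]>-500)&(W[...,2]>5)&(W[...,2]<200)
    q=W[b]; print('bin',len(q),np.percentile(q,[1,50,99],axis=0) if len(q) else 0)
    g=(S<60)&(V>60)&(W[...,0]>550)&(W[...,0]<700)&(W[...,1]>-270)&(W[...,1]<-150)&(W[...,2]>8)&(W[...,2]<40)
    q=W[g];print('dock',len(q),np.percentile(q,[2,50,98],axis=0))
E
```

```text
scene pad [236 162  33  24 435] [622.3984 121.091   71.747 ] [-0.2847 -0.0328  0.9581] 0.8040822367545009 258 tilt 16.651068070776976 az -173.4354946467125
[[268, 167], [255, 185], [236, 179], [250, 162]]
[[671.1099  93.2102  85.267 ]
 [585.0356  76.8963  59.1346]
 [575.8762 153.7974  59.0425]
 [661.6693 166.6055  84.9715]] [623.4227 122.6273  72.1039]
probe 152 [[ 599.3642 -237.3908   43.3315]
 [ 607.8991 -226.4908   77.4684]
 [ 631.2081 -212.1041   99.6799]]
bin 2078 [[ 746.5711 -394.0587    5.5204]
 [ 771.9774 -287.2842   42.4889]
 [ 996.0946 -127.419    69.3785]]
dock 220 [[ 577.8161 -240.6394    9.1957]
 [ 595.0383 -216.4061   30.3055]
 [ 663.8892 -178.3532   36.313 ]]
side pad [201 201  39  23 534] [621.2456 132.0004  72.4106] [-0.288  -0.0345  0.957 ] 0.5801147447461554 395 tilt 16.860249768316788 az -173.16687772266937
[[203, 201], [239, 209], [235, 222], [202, 215]]
[[667.5137  98.0983  85.1108]
 [576.2315  75.3697  56.8233]
 [575.8547 157.8981  59.6857]
 [654.2384 177.8135  83.9905]] [618.4596 127.2949  71.4026]
probe 229 [[ 601.8579 -210.6282   46.5716]
 [ 622.9149 -198.5788   72.095 ]
 [ 642.741  -187.9052   98.6945]]
bin 2213 [[ 746.6749 -387.0327    5.864 ]
 [ 851.9614 -137.9662   42.8461]
 [ 992.165  -113.575    77.3956]]
dock 297 [[ 578.9402 -229.7024    9.5009]
 [ 619.989  -189.7317   27.7027]
 [ 662.1956 -167.9627   38.0605]]
```

```bash
cat >> h.py <<'E'
def plan(p,R,s=None,rowlen=4.5,rowang=8.0):
    s=s or r.sense(); R0=Rm(s['tcp_rot']); d=R0.T@(np.asarray(p)-s['eef_pos'])/10
    w=Ro.from_matrix(R0.T@R).as_rotvec(degrees=True)
    print('first-frame shift cm',d,'|',np.linalg.norm(d),'turn deg',w,'|',np.linalg.norm(w)); return d,w
E
python3 - <<'E'
from h import *
s=r.sense();R0=Rm(s['tcp_rot']);print(R0)
f=np.load("side0.npz");p,d=f['p'],f['d'];W=cloud("side",d)
hsv=cv2.cvtColor(p,cv2.COLOR_RGB2HSV);H,S,V=[hsv[...,i].astype(int) for i in range(3)]
m=(H>5)&(H<18)&(S>150)&(V>90)&(W[...,0]>570)&(W[...,0]<670)&(W[...,1]>-270)&(W[...,1]<-150)
print('face+y',plane(W[m]))
f=np.load("scene0.npz");p,d=f['p'],f['d'];W=cloud("scene",d)
hsv=cv2.cvtColor(p,cv2.COLOR_RGB2HSV);H,S,V=[hsv[...,i].astype(int) for i in range(3)]
m=(H>5)&(H<18)&(S>150)&(V>90)&(W[...,0]>570)&(W[...,0]<670)&(W[...,1]>-270)&(W[...,1]<-150)
print('face-x',plane(W[m]))
E
```

```text
[[-0.0004 -0.9345  0.3559]
 [-0.001   0.3559  0.9345]
 [-1.      0.     -0.0011]]
face+y (array([ 621.5932, -199.3658,   74.4633]), array([-0.3724,  0.9262,  0.0588]), np.float64(0.8655350732394018), 135)
face-x (array([ 607.0774, -225.9213,   73.0351]), array([ 0.8563,  0.5155, -0.0307]), np.float64(0.7305558761966167), 94)
```

```bash
cat >> h.py <<'E'
def rows(p,R,N,open_=1.0,s=None,rnd=2,show=True):
    """interpolated rows from current measured pose: turn then shift in frame before the turn; rounded"""
    s=s or r.sense(); R0=Rm(s['tcp_rot']); w=Ro.from_matrix(R0.T@R).as_rotvec()
    out=[];Rc=R0;pc=np.array(s['eef_pos'],float);p0=pc.copy()
    for i in range(N):
        Rn=R0@Ro.from_rotvec(w*(i+1)/N).as_matrix(); pn=p0+(np.asarray(p)-p0)*(i+1)/N
        dw=Ro.from_matrix(Rc.T@Rn).as_rotvec(degrees=True); dt=Rc.T@(pn-pc)/10
        row=[*np.round(dw,1).tolist(),*np.round(dt,rnd).tolist(),open_]; out.append(row)
        Rc=Rc@Ro.from_rotvec(np.radians(row[:3])).as_matrix() ; pc=pc+ (Rn@np.zeros(3)) + (R0@Ro.from_rotvec(w*i/N).as_matrix())@np.array(row[3:6])*10
    if show: print(str(out).replace(' ',''))
def Rdown(yaw_deg,flip=True):
    a=np.radians(yaw_deg); z=np.array([-np.sin(a),np.cos(a),0]); z=-z if flip else z
    x=np.array([0,0,-1.]); return np.stack([x,np.cross(z,x),z],1)
E
python3 - <<'E'
from h import *
plan([627,-214,205],Rdown(22)); rows([627,-214,205],Rdown(22),20)
E
```

```text
first-frame shift cm [  2.6376 -66.2128 -60.1475] | 89.4919859619781 turn deg [137.1542  -0.0307   0.0761] | 137.15424313855817
[[6.9,-0.0,0.0,0.13,-3.31,-3.01,1.0],[6.8,-0.0,0.0,0.13,-3.65,-2.59,1.0],[6.9,-0.0,0.0,0.14,-3.92,-2.14,1.0],[6.8,-0.0,0.0,0.13,-4.16,-1.64,1.0],[6.9,-0.0,0.0,0.13,-4.33,-1.15,1.0],[6.8,-0.0,0.0,0.13,-4.43,-0.62,1.0],[6.9,-0.0,0.0,0.13,-4.47,-0.09,1.0],[6.9,0.0,0.0,0.13,-4.45,0.45,1.0],[6.8,0.0,0.0,0.13,-4.36,0.98,1.0],[6.9,0.0,0.0,0.13,-4.22,1.49,1.0],[6.8,0.0,0.0,0.13,-4.01,1.98,1.0],[6.9,0.0,0.0,0.13,-3.74,2.45,1.0],[6.9,0.0,0.0,0.12,-3.43,2.88,1.0],[6.8,0.0,0.0,0.13,-3.05,3.26,1.0],[6.9,0.0,0.0,0.13,-2.65,3.61,1.0],[6.8,0.0,0.0,0.13,-2.19,3.9,1.0],[6.9,0.0,0.0,0.13,-1.72,4.13,1.0],[6.8,0.0,0.0,0.13,-1.2,4.3,1.0],[6.9,0.0,0.0,0.12,-0.69,4.42,1.0],[6.9,0.0,0.0,0.13,-0.15,4.47,1.0]]
```

Request:
jog_arm(series=[[6.9,0,0,0.13,-3.3,-3.0,1],[6.8,0,0,0.13,-3.65,-2.6,1],[6.9,0,0,0.13,-3.9,-2.15,1],[6.8,0,0,0.13,-4.15,-1.65,1],[6.9,0,0,0.13,-4.35,-1.15,1],[6.8,0,0,0.13,-4.45,-0.6,1],[6.9,0,0,0.13,-4.45,-0.1,1],[6.9,0,0,0.13,-4.45,0.45,1],[6.8,0,0,0.13,-4.35,1.0,1],[6.9,0,0,0.13,-4.2,1.5,1],[6.8,0,0,0.13,-4.0,2.0,1],[6.9,0,0,0.13,-3.75,2.45,1],[6.9,0,0,0.13,-3.45,2.9,1],[6.8,0,0,0.13,-3.05,3.25,1],[6.9,0,0,0.13,-2.65,3.6,1],[6.8,0,0,0.13,-2.2,3.9,1],[6.9,0,0,0.13,-1.7,4.15,1],[6.8,0,0,0.13,-1.2,4.3,1],[6.9,0,0,0.13,-0.7,4.4,1],[6.9,0,0,0.13,-0.15,4.45,1]])

```text
clock: 2.15
eef_pos: [627.6, -215.0, 204.9]
tcp_rot: [-2.397, 1.57, 2.693]
contact_force: [-0.4, -0.1, -0.2]
opening: 0.998
```

Request:
jog_arm(series=[[0,0,0,0,0,0,1],[0,0,0,0,0,0,1]])

```text
clock: 2.35
eef_pos: [626.9, -213.8, 204.4]
tcp_rot: [-2.45, 1.569, 2.645]
contact_force: [-0.2, 0.1, -0.0]
opening: 1.003
```

Run:
```python
from h import *
s=r.sense();print(s)
p,d=r.grab_frame("wrist");np.savez("w1.npz",p=p,d=d,pos=s['eef_pos'],rot=s['tcp_rot'])
zoom(p,0,0,512,384,1.5,"pics/w1.png")
```

```text
{'clock': 2.35, 'qpos': array([-0.3311,  0.4354,  1.5719,  0.0003,  1.1358,  0.8573]), 'qvel': array([ 0.0301, -0.0242,  0.0321,  0.004 ,  0.0023, -0.0055]), 'joint_efforts': array([ -1.6787, -65.1657, -35.1685,  -0.1685,  -0.1673,   0.1331]), 'eef_pos': array([ 626.8727, -213.835 ,  204.4352]), 'tcp_rot': array([-2.4501,  1.5693,  2.6446]), 'contact_force': array([-0.2329,  0.0697, -0.0303]), 'wrist_torque': array([ 0.0132, -0.0541,  0.0375]), 'opening': 1.0032536648577626}
```

View pics/w1.png

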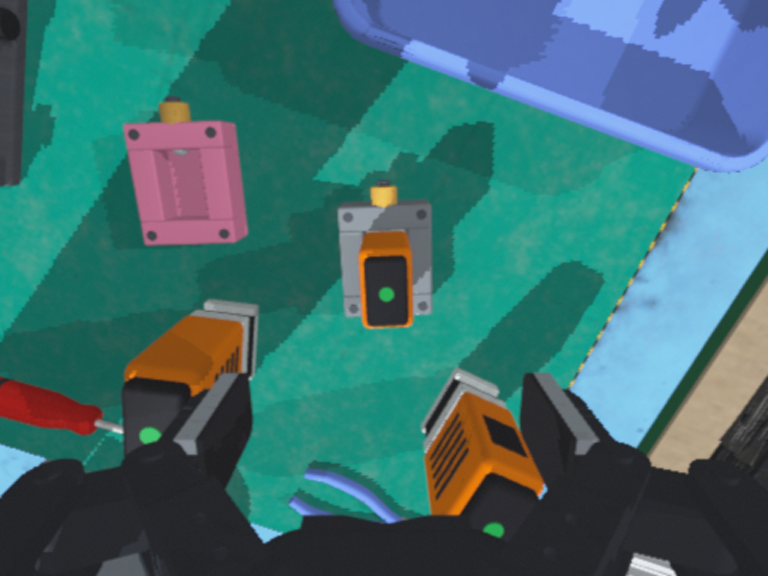

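The probe is seen from above at (257,187) native, brass catch at (256,129), nearly aligned with the image columns. I'll measure its yaw and centre now.

```bash
cat > m.py <<'E'
from h import *
def ray(n,px,z,s=None):
    K,R,t=pose(n,s); px=np.atleast_2d(px); v=np.c_[(px-K[:2,2])/K[0,0],np.ones(len(px))]@R.T
    return t+v*((z-t[2])/v[:,2])[:,None]
E
python3 - <<'E'
from m import *
f=np.load("w1.npz");p,d=f['p'],f['d'];s=dict(eef_pos=f['pos'],tcp_rot=f['rot']);W=cloud('wrist',d,s)
hsv=cv2.cvtColor(p,cv2.COLOR_RGB2HSV);H,S,V=[hsv[...,i].astype(int) for i in range(3)]
B=np.zeros(H.shape,bool);B[150:222,235:280]=1
m=B&(W[...,2]>97); 
q=W[m];print('top z',np.nanmedian(q[:,2]),len(q))
def fit(m,z,l):
    cn=max(cv2.findContours(m.astype(np.uint8),0,1)[0],key=cv2.contourArea)[:,0].astype(float)
    X=ray('wrist',cn,z,s)[:,:2]; c,sz,a=cv2.minAreaRect(X.astype(np.float32)); print(l,c,sz,a)
fit(m,W[m][:,2].mean(),'cap+rim')
fit(B&(V<75)&(W[...,2]>95),105,'black cap')
B[:]=0;B[125:215,215:295]=1
g=B&(W[...,2]>15)&(W[...,2]<42)&(S<60)
print(np.nanmedian(W[g],0)); 
g=B&(W[...,2]>15)&~((H>18)&(H<35)&(S>100)&(V>100)&(W[...,2]<40)); g=cv2.morphologyEx(g.astype(np.uint8),2,np.ones((9,9)));fit(g,32,'dock')
# obstacles heights near
for nm,bx in (('decoyL',(80,200,175,310)),('decoyR',(280,245,365,360))):
    q=W[bx[1]:bx[3],bx[0]:bx[2]].reshape(-1,3);q=q[(q[:,2]>60)&(q[:,2]<150)];print(nm,np.percentile(q,[2,50,98],axis=0))
E
```

```text
top z 104.56262540333984 1531
cap+rim (627.8103637695312, -212.63653564453125) (44.599395751953125, 27.41075897216797) 23.708988189697266
black cap (627.6560668945312, -213.4093017578125) (39.02768325805664, 22.012365341186523) 24.229705810546875
[ 641.2332 -205.3176   31.8852]
dock (624.4945678710938, -214.1377716064453) (85.68677520751953, 63.511383056640625) 23.53194808959961
decoyL [[ 507.4699 -140.1092   62.5167]
 [ 542.9809 -119.9146  122.5487]
 [ 550.9969  -99.0966  135.9732]]
decoyR [[ 503.2978 -337.0838   61.8918]
 [ 547.6796 -306.6916  114.6051]
 [ 561.3822 -296.3517  135.6976]]
```

Run:
```python
from h import *
plan([627.7,-213.2,50],Rdown(23.7))
```

```text
first-frame shift cm [15.4651  0.1064  0.0921] | 15.465776249692086 turn deg [-1.7206 -0.0732  0.0531] | 1.722965136212339
```

Request:
jog_arm(series=[[-1.7,0,0,3.0,0.1,0.1,1],[0,0,0,3.0,0,0,1],[0,0,0,3.0,0,0,1],[0,0,0,2.5,0,0,1],[0,0,0,2.0,0,0,1],[0,0,0,1.5,0,0,1],[0,0,0,0.5,0,0,1],[0,0,0,0,0,0,1]])

```text
clock: 3.2
eef_pos: [628.3, -213.1, 50.1]
tcp_rot: [-2.381, 1.57, 2.745]
contact_force: [0.0, -0.4, 0.1]
opening: 0.997
```

Run:
```python
from h import *
plan([627.7,-213.2,50],Rdown(23.7)); s=r.sense();print(s['contact_force'])
p,d=r.grab_frame("wrist");zoom(p,100,100,450,384,2,"pics/w2.png")
```

```text
first-frame shift cm [ 0.0124 -0.0586 -0.0103] | 0.06079823122339369 turn deg [ 0.0097 -0.0316  0.0301] | 0.04470349987622159
[ 0.0323 -0.3884  0.1332]
```

View pics/w2.png

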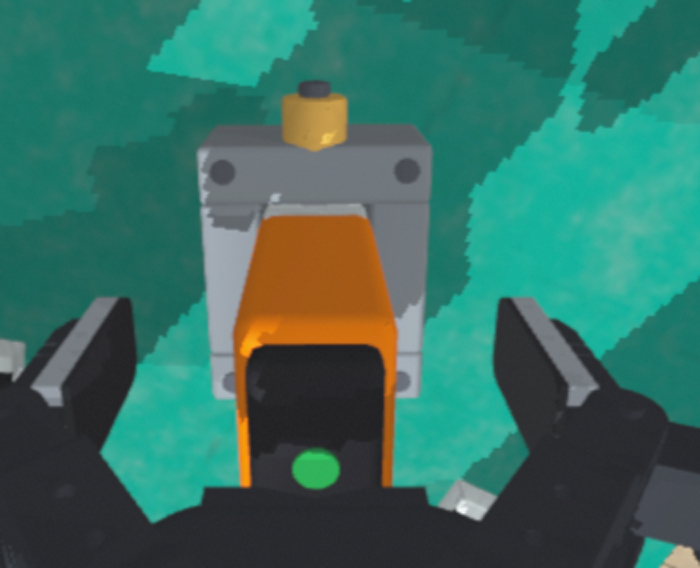

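The fingers straddle the probe symmetrically, with the housing centred between the pads. Closing now.

Request:
jog_arm(series=[[0,0,0,0,0,0,0],[0,0,0,0,0,0,0],[0,0,0,0,0,0,0],[0,0,0,0,0,0,0],[0,0,0,0,0,0,0],[0,0,0,0,0,0,0],[0,0,0,0,0,0,0],[0,0,0,0,0,0,0]], force=100)

```text
clock: 4.05
eef_pos: [629.0, -213.9, 51.0]
tcp_rot: [0.791, 1.57, -0.367]
contact_force: [0.1, 0.5, 6.2]
opening: 0.335
```

Run:
```python
from h import *
s=r.sense();print(s['contact_force'],s['opening']*85,s['eef_pos'],s['wrist_torque'])
p,d=r.grab_frame("wrist");zoom(p,100,100,450,384,2,"pics/w3.png")
```

```text
[0.1118 0.5276 6.2142] 28.477300255259966 [ 629.0332 -213.9384   50.9512] [-0.0129  0.0363 -0.0005]
```

View pics/w3.png

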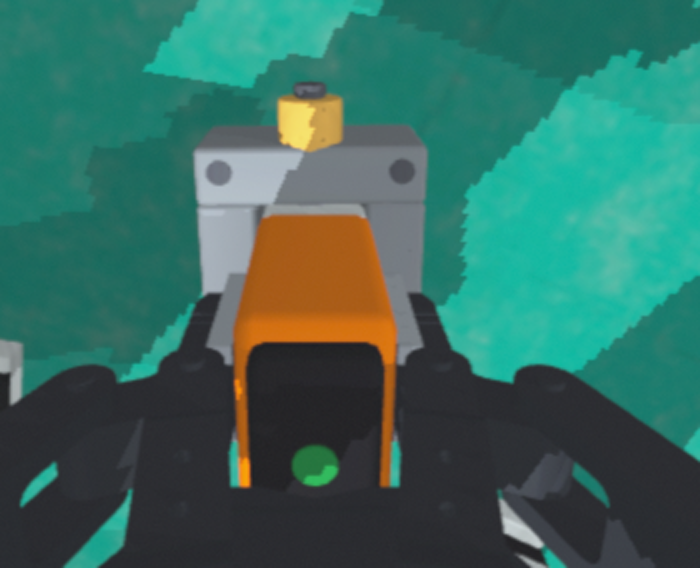

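Both pads are on the ribbed faces and the opening matches a 30 mm housing. Now I'll pull straight up.

Request:
jog_arm(series=[[0,0,0,-0.3,0,0,0],[0,0,0,-0.3,0,0,0],[0,0,0,-0.3,0,0,0],[0,0,0,-0.3,0,0,0],[0,0,0,-0.3,0,0,0],[0,0,0,-0.3,0,0,0],[0,0,0,-0.3,0,0,0],[0,0,0,-0.5,0,0,0],[0,0,0,-1,0,0,0],[0,0,0,-1.5,0,0,0],[0,0,0,-2,0,0,0],[0,0,0,-2,0,0,0],[0,0,0,-2,0,0,0],[0,0,0,-1,0,0,0],[0,0,0,0,0,0,0],[0,0,0,0,0,0,0]])

```text
clock: 5.7
eef_pos: [628.3, -213.7, 171.1]
tcp_rot: [-2.273, 1.571, 2.853]
contact_force: [0.1, -0.1, -1.8]
opening: 0.335
```

Run:
```python
from h import *
s=r.sense();print(s['contact_force'],s['opening']*85,s['eef_pos'],s['wrist_torque'],s['qpos'])
for n in ('wrist','scene','side'):
    p,d=r.grab_frame(n);np.savez(n+"4.npz",p=p,d=d,pos=s['eef_pos'],rot=s['tcp_rot'])
    b=dict(wrist=(100,100,450,384),scene=(270,110,400,240),side=(180,90,300,200))[n]
    zoom(p,*b,2 if n=='wrist' else 4.5,f"pics/{n}4.png")
```

```text
[ 0.0977 -0.1257 -1.847 ] 28.50437768465069 [ 628.2898 -213.6719  171.1303] [ 0.043  -0.0108  0.0076] [-0.3301  0.4692  1.598  -0.      1.0745  0.8279]
```

View pics/wrist4.png

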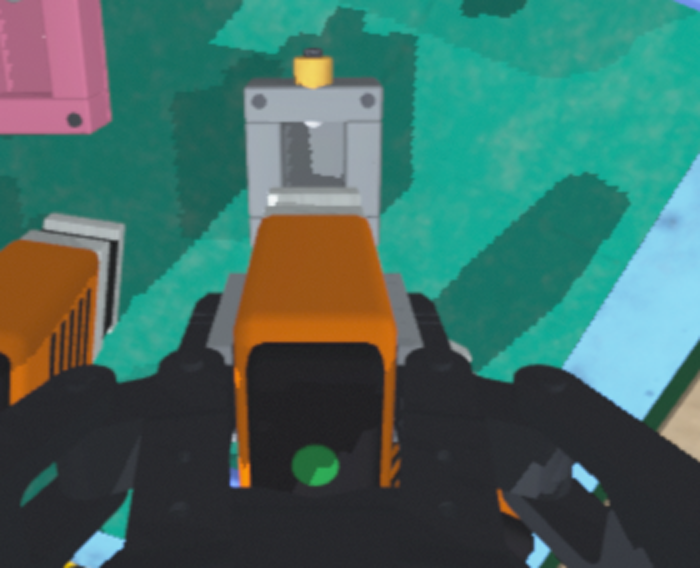

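View pics/side4.png

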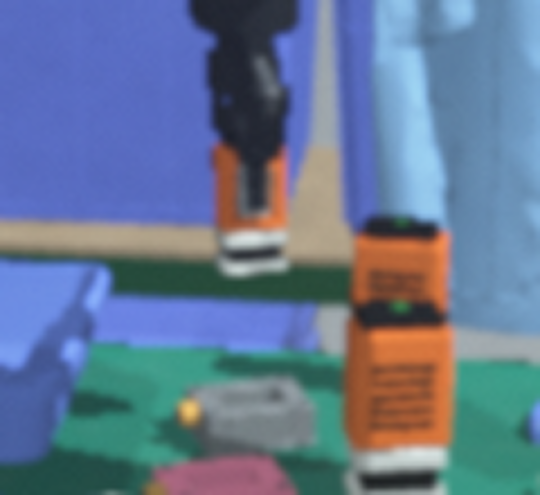

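View pics/scene4.png

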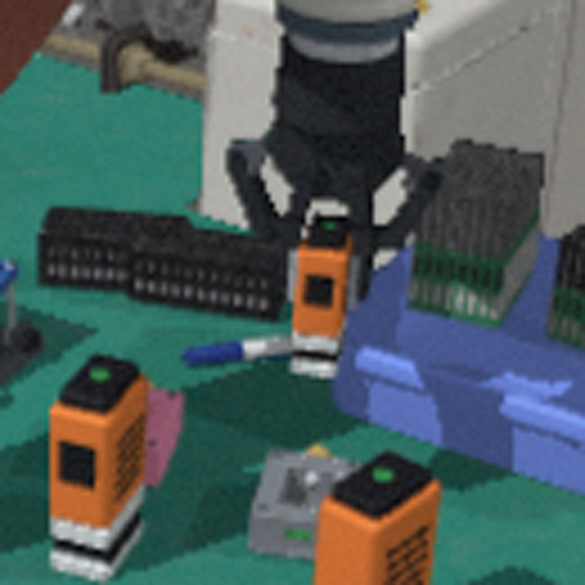

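Run:
```python
from m import *
f=np.load("wrist4.npz");p,d=f['p'],f['d']
s=dict(eef_pos=np.zeros(3),tcp_rot=np.zeros(3)); W=cloud('wrist',d,s) # tool frame
hsv=cv2.cvtColor(p,cv2.COLOR_RGB2HSV);H,S,V=[hsv[...,i].astype(int) for i in range(3)]
m=np.zeros(H.shape,np.uint8);m[212:262,222:300]=((H>5)&(H<18)&(S>150))[212:262,222:300]
m=cv2.erode(m,np.ones((5,5)))
q=W[m>0];print('orange x-face (tool)',plane(q),np.percentile(q,[2,98],axis=0))
m=np.zeros(H.shape,bool);m[190:206,225:290]=True; m&=(S<60)&(V>130)&(W[...,0]<60)
q=W[m];print('sole rim',len(q),np.nanpercentile(q,[2,50,98],axis=0))
m=np.zeros(H.shape,bool);m[275:340,226:290]=V[275:340,226:290]<80
q=W[m];print('cap',plane(q),np.nanpercentile(q,[2,50,98],axis=0))
for x,y in ((41,22),(41-21.5,24),(41-85,24),(41-95,22)):
    print((x,y),proj('wrist',[[x,y,-14],[x,y,14]],s).ravel())
```

```text
orange x-face (tool) (array([-27.245 ,  21.3855,  -0.1184]), array([-0.0032,  1.    ,  0.0045]), np.float64(0.21367019780641464), 2815) [[nan nan nan]
 [nan nan nan]]
sole rim 557 [[ 17.3243  15.961  -13.9846]
 [ 33.1218  19.1607  -0.7754]
 [ 39.0498  19.843   12.5541]]
cap (array([-53.5568,   7.8897,  -0.019 ]), array([-0.9987,  0.0488,  0.0111]), np.float64(0.5352020445476022), 3720) [[-54.9024  -5.2544 -10.592 ]
 [-53.7104   8.6942   0.1487]
 [-50.1369  17.613   10.615 ]]
(41, 22) [234.8405 188.9567 279.8779 188.9644]
(19.5, 24) [232.0666 196.2703 282.7104 196.2796]
(-44, 24) [218.1264 249.9282 296.9398 249.9496]
(-54, 22) [214.6321 269.7911 300.5044 269.8172]
```

```bash
cat >> m.py <<'E'
SOLE=np.array([41.4,-2.4,-0.2])
def target(n,c,off_n,off_x=0,off_y=0):
    n=n/np.linalg.norm(n); px=np.array([0,0,1.])-n*n[2]; px/=np.linalg.norm(px)
    R=np.stack([-n,px,np.cross(-n,px)],1)
    return np.asarray(c)+off_n*n+off_x*px+off_y*np.cross(n,px)-R@SOLE,R
N0=np.array([-.2864,-.0337,.9575]);C0=np.array([621,125,71.8])
E
python3 - <<'E'
from m import *
s=r.sense(); s=dict(s); 
t,R=target(N0,C0,110,-90); print(t); 
s['eef_pos']=s['eef_pos']+[0,0,40]
plan(t,R,s); rows(t,R,12,0.0,s)
E
```

```text
[494.358  109.897  191.5058]
first-frame shift cm [  1.9056   0.7474 -34.98  ] | 35.039845663106796 turn deg [16.8123 -2.5377 16.7251] | 23.849959105624315
[[1.4,-0.2,1.4,0.16,0.06,-2.92,0.0],[1.4,-0.2,1.4,0.15,-0.01,-2.91,0.0],[1.4,-0.2,1.4,0.14,-0.09,-2.92,0.0],[1.4,-0.2,1.4,0.12,-0.16,-2.91,0.0],[1.4,-0.3,1.4,0.11,-0.24,-2.91,0.0],[1.4,-0.2,1.4,0.08,-0.3,-2.9,0.0],[1.4,-0.2,1.4,0.07,-0.39,-2.89,0.0],[1.4,-0.2,1.4,0.05,-0.45,-2.89,0.0],[1.4,-0.2,1.3,0.03,-0.53,-2.87,0.0],[1.4,-0.2,1.4,0.01,-0.59,-2.86,0.0],[1.4,-0.2,1.4,-0.03,-0.67,-2.84,0.0],[1.4,-0.2,1.4,-0.05,-0.73,-2.83,0.0]]
```

Request:
jog_arm(series=[[0,0,0,-2,0,0,0],[0,0,0,-2,0,0,0],[1.4,-0.2,1.4,0.16,0.05,-2.9,0],[1.4,-0.2,1.4,0.15,0,-2.9,0],[1.4,-0.2,1.4,0.14,-0.1,-2.9,0],[1.4,-0.2,1.4,0.12,-0.15,-2.9,0],[1.4,-0.2,1.4,0.11,-0.25,-2.9,0],[1.4,-0.2,1.4,0.08,-0.3,-2.9,0],[1.4,-0.2,1.4,0.07,-0.4,-2.9,0],[1.4,-0.2,1.4,0.05,-0.45,-2.9,0],[1.4,-0.2,1.4,0.03,-0.55,-2.9,0],[1.4,-0.2,1.4,0,-0.6,-2.85,0],[1.4,-0.2,1.4,-0.03,-0.65,-2.85,0],[1.4,-0.2,1.4,-0.05,-0.75,-2.85,0],[0,0,0,0,0,0,0],[0,0,0,0,0,0,0]])

```text
clock: 7.45
eef_pos: [494.1, 110.1, 192.2]
tcp_rot: [1.575, 1.277, 0.124]
contact_force: [0.2, -0.1, -1.0]
opening: 0.333
```

Run:
```python
from m import *
s=r.sense();print(s['contact_force'],s['opening']*85,s['eef_pos'],s['qpos'])
p,d=r.grab_frame('wrist');np.savez("wrist5.npz",p=p,d=d,pos=s['eef_pos'],rot=s['tcp_rot'])
zoom(p,0,0,512,384,1.5,"pics/w5.png")
t,R=target(N0,C0,110,-90);plan(t,R,s)
```

```text
[ 0.1561 -0.0895 -1.0479] 28.282042969350275 [494.0693 110.0731 192.2238] [ 0.2386  0.0776  2.1279 -0.055   0.6446  1.7287]
first-frame shift cm [0.0764 0.0046 0.021 ] | 0.07937367830365892 turn deg [ 0.1404 -0.1199 -0.089 ] | 0.20496146810831106
```

View pics/w5.png

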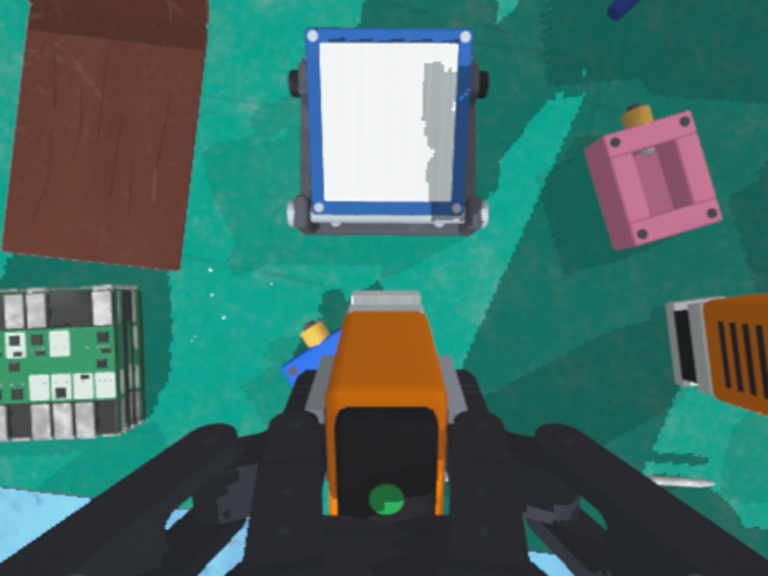

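The pad is fully in view, with corners around (213,28), (307,28), (303,135) and (216,135) native, and the probe is held below it. I'll measure the pad from this view.

```bash
cat >> m.py <<'E'
def padfit(fn):
    f=np.load(fn);p,d=f['p'],f['d'];s=dict(eef_pos=f['pos'],tcp_rot=f['rot']);W=cloud('wrist',d,s)
    hsv=cv2.cvtColor(p,cv2.COLOR_RGB2HSV);H,S,V=[hsv[...,i].astype(int) for i in range(3)]
    m=(S<50)&(V>95)&(np.linalg.norm(W-C0,axis=2)<75)&(np.abs((W-C0)@N0)<8)
    m=cv2.morphologyEx(m.astype(np.uint8),cv2.MORPH_OPEN,np.ones((5,5)))
    k,l,st,_=cv2.connectedComponentsWithStats(m); i=1+st[1:,4].argmax(); m=(l==i).astype(np.uint8)
    c,n,e,k=plane(W[cv2.erode(m,np.ones((5,5)))>0]); print('plane',c,n,e,k,'tilt',np.degrees(np.arccos(n[2])),'az',np.degrees(np.arctan2(-n[1],-n[0])))
    cn=max(cv2.findContours(m,0,1)[0],key=cv2.contourArea)[:,0].astype(float)
    K,R,t=pose('wrist',s); v=np.c_[(cn-K[:2,2])/K[0,0],np.ones(len(cn))]@R.T
    X=t+v*(((c-t)@n)/(v@n))[:,None]
    px=np.array([0,0,1.])-n*n[2]; px/=np.linalg.norm(px); py=np.cross(n,px)
    cc,sz,a=cv2.minAreaRect(np.c_[(X-c)@px,(X-c)@py].astype(np.float32)); C=c+cc[0]*px+cc[1]*py
    print('rect',sz,a,'centre',C); return C,n
E
python3 - <<'E'
from m import *
padfit('wrist5.npz')
E
```

```text
plane [625.0606 125.1385  72.9772] [-0.2893 -0.0335  0.9567] 0.43775912371565007 7381 tilt 16.930273016710178 az 6.597459043691928
rect (88.57070922851562, 79.51493072509766) 0.05978221073746681 centre [622.5389 124.8426  72.2044]
```

```bash
cat >> m.py <<'E'
N0=np.array([-.2880,-.0336,.957]);C0=np.array([622,124.7,72.1])
E
python3 - <<'E'
from m import *
t,R=target(N0,C0,12); plan(t,R)
E
```

```text
first-frame shift cm [9.895  9.0259 0.0348] | 13.393229108372347 turn deg [ 0.1326 -0.1198 -0.0131] | 0.1792007456638044
```

Request:
jog_arm(series=[[0.1,-0.1,0,1.0,2.0,0,0],[0,0,0,1.5,2.0,0,0],[0,0,0,2.0,2.0,0,0],[0,0,0,2.0,1.5,0,0],[0,0,0,1.5,1.0,0,0],[0,0,0,1.2,0.5,0,0],[0,0,0,0.7,0,0,0],[0,0,0,0,0,0,0],[0,0,0,0,0,0,0],[0,0,0,0,0,0,0]])

```text
clock: 8.5
eef_pos: [608.5, 122.9, 124.7]
tcp_rot: [1.573, 1.275, 0.118]
contact_force: [0.7, -0.1, -0.7]
opening: 0.339
```

```bash
cat >> m.py <<'E'
def look(k,only=None):
    s=r.sense();R=Rm(s['tcp_rot']);print(s['clock'],'F world',s['contact_force'],'F tool',R.T@s['contact_force'],'M',s['wrist_torque'],'tcp',s['eef_pos'])
    so=s['eef_pos']+R@SOLE; n=N0/np.linalg.norm(N0);px=np.array([0,0,1.])-n*n[2]; px/=np.linalg.norm(px)
    print('sole in pad', (so-C0)@px,(so-C0)@np.cross(n,px),(so-C0)@n,'ang',np.degrees(np.arccos(-R[:,0]@n)))
    b=dict(wrist=(100,60,450,384),scene=(205,110,315,210),side=(150,130,290,260))
    for c in (only or ('wrist','scene','side')):
        p,d=r.grab_frame(c);np.savez(f"{c}{k}.npz",p=p,d=d,pos=s['eef_pos'],rot=s['tcp_rot'])
        zoom(p,*b[c],1.8 if c=='wrist' else 5,f"pics/{c}{k}.png")
E
python3 - <<'E'
from m import *
look(6)
E
```

```text
8.5 F world [ 0.685  -0.0587 -0.6876] F tool [0.8541 0.444  0.1377] M [-0.0443  0.1862 -0.0538] tcp [608.5496 122.904  124.7434]
sole in pad -0.05471975269659814 -0.007257816715372273 12.912292244055367 ang 0.0933665674276248
```

View pics/wrist6.png

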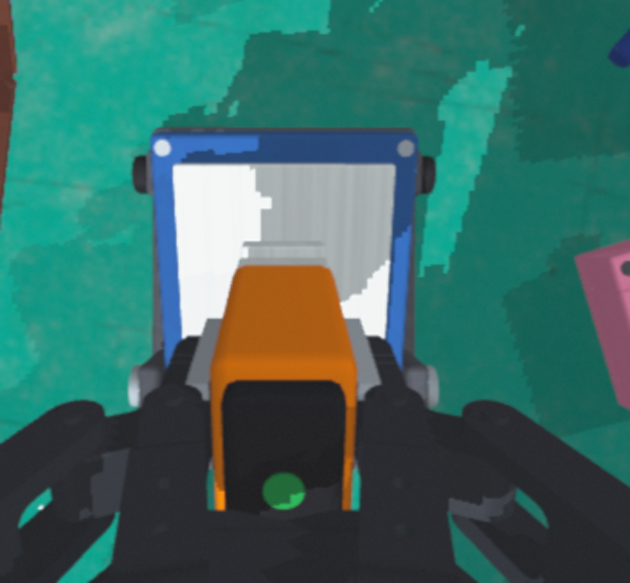

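View pics/side6.png

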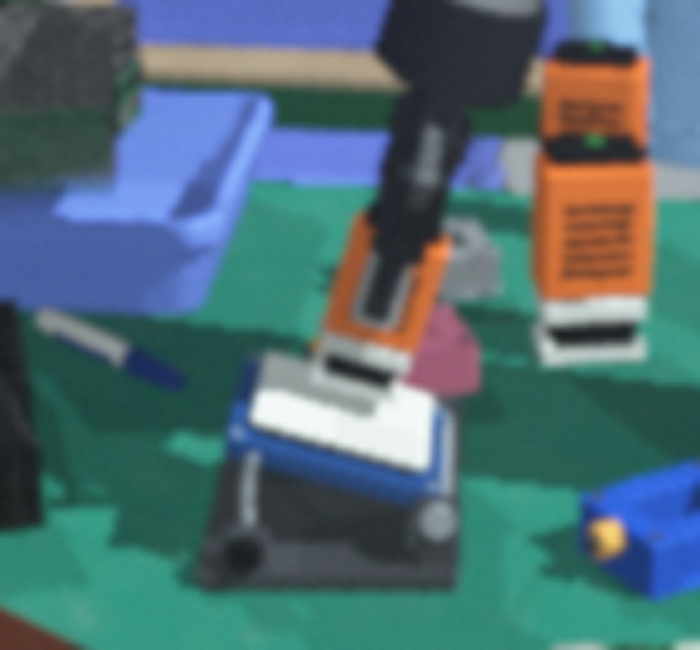

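View pics/scene6.png

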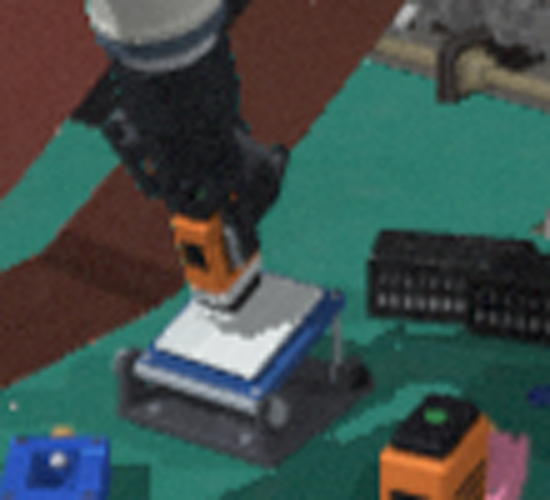

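The sole hovers parallel about 13 mm over the middle of the pad in all three views. Next I'll approach gently while watching the force.

Request:
jog_arm(series=[[0,0,0,0.4,0,0,0],[0,0,0,0.3,0,0,0],[0,0,0,0.2,0,0,0],[0,0,0,0.1,0,0,0],[0,0,0,0.1,0,0,0],[0,0,0,0,0,0,0],[0,0,0,0,0,0,0]])

```text
clock: 9.35
eef_pos: [611.9, 123.3, 113.6]
tcp_rot: [1.573, 1.276, 0.117]
contact_force: [0.1, -0.5, -0.3]
opening: 0.34
```

Run:
```python
from m import *
look(7,('wrist',))
```

```text
9.35 F world [ 0.1016 -0.539  -0.2796] F tool [ 0.2786 -0.0442  0.5472] M [0.0165 0.2118 0.0405] tcp [611.9065 123.3414 113.5714]
sole in pad -0.08188709947243589 0.03604297701641398 1.2402449103807158 ang 0.05636276352461538
```

Request:
jog_arm(series=[[0,0,0,0.1,0,0,0],[0,0,0,0.1,0,0,0],[0,0,0,0,0,0,0]])

```text
clock: 9.7
eef_pos: [612.6, 123.4, 111.7]
tcp_rot: [1.573, 1.275, 0.117]
contact_force: [-1.1, -1.0, -0.0]
opening: 0.337
```

Run:
```python
from m import *
look(8,('wrist',))
```

```text
9.7 F world [-1.0771 -1.0178 -0.0301] F tool [-0.3172 -1.1445  0.8868] M [-0.0916  0.2227 -0.0477] tcp [612.5932 123.3788 111.6912]
sole in pad 0.037904699109174864 -0.0068378070629615565 -0.7586668399504217 ang 0.06666872912065899
```

Request:
jog_arm(series=[[0,0,0,0.1,0,0,0],[0,0,0,0.1,0,0,0],[0,0,0,0,0,0,0]])

```text
clock: 10.05
eef_pos: [613.2, 123.5, 109.8]
tcp_rot: [1.573, 1.275, 0.117]
contact_force: [-1.8, -0.7, 3.1]
opening: 0.339
```

Run:
```python
from m import *
look(9,('wrist',))
```

```text
10.05 F world [-1.8306 -0.699   3.1175] F tool [-3.5355 -0.9093  0.4816] M [-0.1615  0.2911 -0.0802] tcp [613.1674 123.463  109.8267]
sole in pad 0.05391698115501422 0.010457730128399272 -2.711373890639826 ang 0.06882686166048871
```

Request:
jog_arm(series=[[0,0,0,0.1,0,0,0],[0,0,0,0,0,0,0],[0,0,0,0,0,0,0]])

```text
clock: 10.4
eef_pos: [613.4, 123.5, 108.9]
tcp_rot: [1.573, 1.275, 0.117]
contact_force: [-2.1, -0.5, 3.5]
opening: 0.339
```

Run:
```python
from m import *
look(10,('wrist',))
```

```text
10.4 F world [-2.0714 -0.5332  3.5086] F tool [-3.9736 -1.0061  0.2888] M [-0.0738  0.3123 -0.0253] tcp [613.4435 123.5247 108.9135]
sole in pad 0.057896936262280686 0.04045472444058266 -3.666930269569427 ang 0.0683255732924881
```

Request:
jog_arm(series=[[0,0,0,0.1,0,0,0],[0,0,0,0.05,0,0,0],[0,0,0,0,0,0,0],[0,0,0,0,0,0,0],[0,0,0,0,0,0,0]])

```text
clock: 10.95
eef_pos: [613.9, 123.6, 107.6]
tcp_rot: [1.573, 1.275, 0.117]
contact_force: [-2.5, -0.6, 7.2]
opening: 0.336
```

Run:
```python
from m import *
look(11)
f=np.load('wrist11.npz');p,d=f['p'],f['d'];s=dict(eef_pos=np.zeros(3),tcp_rot=np.zeros(3));W=cloud('wrist',d,s)
hsv=cv2.cvtColor(p,cv2.COLOR_RGB2HSV);H,S,V=[hsv[...,i].astype(int) for i in range(3)]
m=np.zeros(H.shape,np.uint8);m[212:262,222:300]=((H>5)&(H<18)&(S>150))[212:262,222:300]
W=np.where(np.isnan(W),-999,W);m=cv2.erode(m,np.ones((5,5)))
print('probe face',plane(W[m>0]))
m=np.zeros(H.shape,bool);m[275:340,226:290]=V[275:340,226:290]<80
print('cap',plane(W[m]))
# pad and blue plate visible, in tool frame
P=(S<50)&(V>95)&(np.abs(W[...,1]-30)<30)&(W[...,0]>30)&(W[...,0]<60)&(np.abs(W[...,2])<40)&(W[...,1]>28)
print('pad in tool',plane(W[P]))
print('pad travel from pad plane (world)'); s=dict(eef_pos=f['pos'],tcp_rot=f['rot']);Ww=cloud('wrist',d,s);e=(Ww[P]-C0)@N0/np.linalg.norm(N0);print(np.median(e),len(e))
for k in ('wrist6.npz','wrist7.npz','wrist11.npz'):
    f=np.load(k);s=dict(eef_pos=f['pos'],tcp_rot=f['rot']);Ww=cloud('wrist',f['d'],s)
    hsv=cv2.cvtColor(f['p'],cv2.COLOR_RGB2HSV);H,S,V=[hsv[...,i].astype(int) for i in range(3)]
    n=N0/np.linalg.norm(N0);px=np.array([0,0,1.])-n*n[2]; px/=np.linalg.norm(px);py=np.cross(n,px)
    L=np.stack([(Ww-C0)@px,(Ww-C0)@py,(Ww-C0)@n],-1)
    a=(L[...,0]>28)&(L[...,0]<41)&(abs(L[...,1])<36)&(abs(L[...,2])<12)&(S<60)
    b=(H>100)&(H<125)&(S>120)&(L[...,0]>46)&(L[...,0]<56)&(abs(L[...,1])<40)&(abs(L[...,2]+9)<12)
    print(k,'pad z',np.median(L[a][:,2]),a.sum(),'plate z',np.median(L[b][:,2]) if b.any() else None,b.sum(), 'plate edge x',np.percentile(L[b][:,0],98))
```

```text
10.95 F world [-2.4795 -0.635   7.1769] F tool [-7.6046 -0.3371  0.341 ] M [-0.1383  0.2632 -0.0226] tcp [613.8676 123.5697 107.5593]
sole in pad 0.07521515692668437 0.03561032863139129 -5.086702085396555 ang 0.07070405286131567
probe face (array([-42.8838,   5.0372, -16.2896]), array([ 0.2102, -0.7788,  0.591 ]), np.float64(0.8685051049606987), 1130)
cap (array([-60.4213,   1.1605,  -6.9189]), array([-0.8323,  0.3956,  0.3883]), np.float64(0.837766670169353), 2337)
pad in tool (array([40.9981, 35.7962, -0.1314]), array([-0.9999,  0.0149,  0.001 ]), np.float64(0.3917192853404721), 3233)
pad travel from pad plane (world)
-4.63419920348576 3234
wrist6.npz pad z -0.013151833495976853 2113 plate z -9.261391036047408 1905 plate edge x 55.50777586775662
wrist7.npz pad z -0.03784985431493395 2409 plate z -9.19393727603247 2143 plate edge x 55.50132358927927
wrist11.npz pad z -4.580988405491637 2450 plate z -9.212694710873539 2321 plate edge x 55.56488724971616
```

View pics/side11.png

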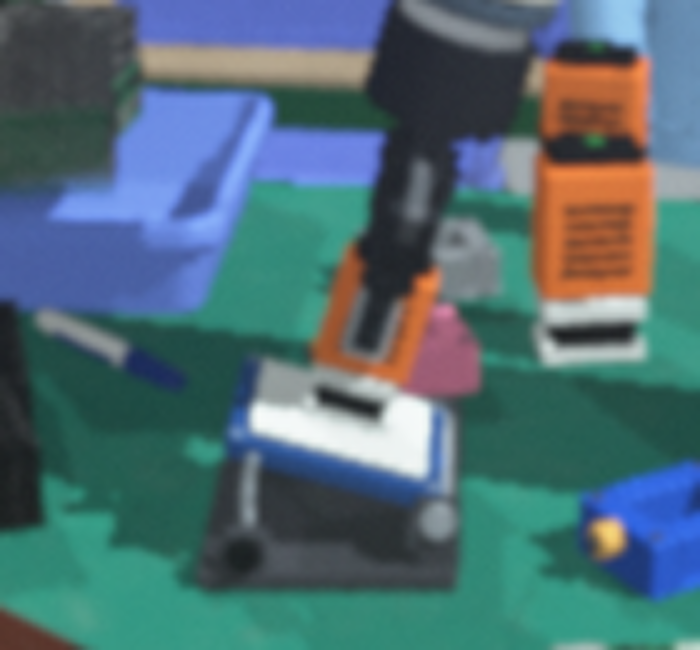

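View pics/wrist11.png

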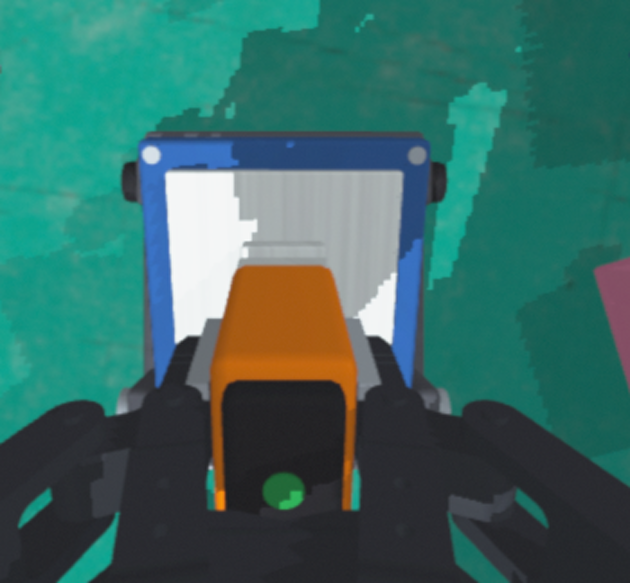

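Run:
```python
from m import *
f=np.load('wrist11.npz');p,d=f['p'],f['d'];s=dict(eef_pos=np.zeros(3),tcp_rot=np.zeros(3));W=cloud('wrist',d,s)
hsv=cv2.cvtColor(p,cv2.COLOR_RGB2HSV);H,S,V=[hsv[...,i].astype(int) for i in range(3)]
m=np.zeros(H.shape,np.uint8);m[212:262,222:300]=((H>5)&(H<18)&(S>150))[212:262,222:300]
m=(cv2.erode(m,np.ones((5,5)))>0)&(W[...,1]>15)
print('probe face',plane(W[m]))
m=np.zeros(H.shape,bool);m[275:340,226:290]=V[275:340,226:290]<80
print('cap',plane(W[m]))
s=r.sense();print(s['clock'],Rm(s['tcp_rot']).T@s['contact_force'],s['qvel'])
```

```text
probe face (array([-27.2153,  21.2562,  -0.0369]), array([-0.0024,  1.    ,  0.0045]), np.float64(0.20746089699477524), 2791)
cap (array([-53.6528,   7.7906,  -0.0035]), array([-0.9984,  0.0556,  0.0097]), np.float64(0.539603868127108), 3714)
11.1 [-7.083  -1.2028 -0.8412] [-0.0006 -0.0014 -0.0002 -0.0014  0.0001  0.0012]
```

Request:
jog_arm(series=[[0,0,0,0,0,0,0],[0,0,0,0,0,0,0],[0,0,0,0,0,0,0],[0,0,0,0,0,0,0]])

```text
clock: 11.5
eef_pos: [613.8, 123.5, 107.5]
tcp_rot: [1.573, 1.275, 0.117]
contact_force: [-2.8, 0.5, 6.1]
opening: 0.336
```

The probe hasn't shifted in the grip, the force is steady at about 7 N, the pad is sunk about 4.5 mm and the plate hasn't moved. Handing in.

Run:
```python
from rig import r
print(r.sign_off())
```

```text
the job is handed in; nothing more can be done
None
```

I pulled the small orange probe out of the grey dock, tilted it to match the stage's slope of about 16.8°, and pressed its sole onto the middle of the pad. I handed the job in at about 11.5 s with the probe still gripped and pressing; no verdict was reported.

**Last checks:**
- **Push:** steady at about 7 N.
- **Pad travel:** sunk about 4.5 mm by the wrist camera's depth, slightly over half. The force alone suggests about 4 mm.
- **Centring:** sole within about 1 mm of the pad centre by arm pose; camera calibration is good to about 2 mm.
- **Squareness:** tool within 0.1° of the pad normal, and the probe's front face within about 0.3° of the tool axis. A noisier fit to the partly hidden cap read about 3°, the same as before contact, so I relied on the face.
- **Slope:** plate height and upper edge unchanged within 0.1 mm between just before contact and the final press.

One check failed at first: the first face and cap fits at the final pose were spoiled by invalid depth points. Redone on the same picture, they gave the values above. I planned the path clear of the screwdriver, cutters and boards, but did not measure their positions again at the end.

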